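# Register a printing block on the sloped bed and hold it flush

## Task

Pick up the oblong printing block that lies on the table (not one from the tray) by its ridge handle, tilt it to the slope of the print stand and thread the hole at its end onto the stand's register peg, so that the block lies square and flush on the sprung bed. Press the bed in about half way (6 mm) and finish while still gripping and pressing: the program ends holding, with the block flush. Leave the stand's slope setting and the other things on the table as they are.

Things in the scene. Friction and masses are not known exactly. Their poses are not given: they have to be found in the camera images.
- block_grip (a point): Wooden oblong printing block, 0.11 to 0.23 kg, flat on the table: sole 110 x 75 x 14 mm (x, y, z) with a round 16 mm hole near its +x end; on top a dark ridge handle 60 mm long (x), 20 mm thick (y), its top 57 mm above the underside. Point: centre of the ridge, 35 mm above the underside, 15 mm to -x of the sole's centre. x towards the hole, z up. (Blocks in the tray are fixed, without hole.)
- block_hole (a point): Centre of the block's hole at the level of the underside, 55 mm to +x of block_grip and 35 mm below it (block axes; same axes as block_grip).
- bed_peg (a point): Foot of the stand's steel register peg, on the surface of the sloped bed. The peg stands square to the bed, 10 mm thick, 24 mm long, tapered over its last 6 mm. x points up the slope, y across it (level), z out of the bed along the peg; when the block is registered its axes are parallel to these and block_hole is here. This point moves with the bed.
- bed_face (a point): Centre of the surface of the sprung bed, a plywood plate 160 mm (x, up the slope) by 140 mm (y) by 14 mm, 45 mm down the slope from the peg's foot; same axes as bed_peg. The bed slides square to its own face only; the peg is near its upper edge.
- bed (a joint): How far the bed is pressed in along its own normal, m: 0 free, 0.012 on the stop. Its springs take about 1.5 N to start and then 1.2 N per mm (about 9 N at 6 mm).
- board (a joint): Slope of the stand's board and bed, rad from level, rising away from the stand's front (the front faces the robot roughly): 0.22 to 0.50. Held by a stiff clamp: leave it as set.
- board_edge (a point): Middle of the upper edge of the clamped wooden board below the bed (board 190 x 176 x 14 mm); the stand's base is 230 x 210 mm and is fixed.
- roundblock: Bystander: round wooden block 84 mm across, 18 mm thick with a thin peg handle to 53 mm height; origin under its centre.
- dish: Bystander: ceramic dish, 84 mm across, 35 mm high; origin under its centre.
- jar: Bystander: closed glass jar, 60 mm across, 90 mm high; origin under its centre.
- spool: Bystander: wooden spool, 44 mm across, 50 mm high; origin under its centre.
- phone: Bystander: phone lying flat, 150 x 72 x 8 mm; origin under its centre.
- brush: Bystander: brush lying flat along its x.
Not all that is in view belongs to the job. What is shaped like the part that bears block_grip but pink or purple is not meant.

How it is judged:
By the outcome, as a careful person would: the job done as asked, in the order asked, and still so for the second after the job is handed in, while the arm keeps its last pose, push and grip.
It also fails if it takes over 45 s, if anything falls off the work surface, if the arm or the gripper's body presses on something with over 40 N, if the wrist force passes 120 N, or if a joint passes its speed limit or range.

## Robot

A 6-joint arm with a two-finger parallel gripper is mounted at the origin on the work surface. World frame = base frame: x ahead of the robot, y to its left, z up, the work surface at z = 0. Lengths are in m, angles in rad, forces in N, time in s.
With the tool pointing down it reaches from about 0.425 to 0.95 m from the base axis. Payload 3.5 kg.
Tool frame: the origin (TCP) lies between the finger pads; the fingertips stand 17 mm ahead of it and the grasp point (between the pads) lies 2 mm behind it; z points along the fingers, y is the direction in which the jaws open and shut (so a half turn about z gives the same grasp; the last joint's range is limited). The gripper opens to 85 mm and grips with 20 to 120 N. Pads are 22 mm wide; open, the fingers measure 114 mm over their backs; the gripper's body (76 mm by 85 mm) begins 54 mm behind the grasp point. The pads swing forward as they close: fully open they stand 13 mm farther back than shut.
Start: joints at [-1.481, 0.286, 1.577, -0, 1.279, -0.15], TCP at [0.16, -0.656, 0.226] pointing down, gripper open.
Joint ranges: [-2.77, 2.77], [-0.9, 2.22], [0.21, 2.48], [-1.53, 4.67], [0.24, 2.81], [-2.84, 2.84]. Speed limits (rad/s): [2.79, 2.79, 3.14, 3.14, 3.14, 3.14].

## Interface

Orientations are given as a unit quaternion [x, y, z, w].
In Python, from plant import ctrl gives the robot as it stands.
- The arm moves only by the tool carry_out, never from a script. Its argument "commands" is a list of rows, each an object with "delta_pos": the shift along the tool's x, y, z in m, a list of three; "delta_rot": the turn, a rotation vector about the tool's x, y, z in rad, a list of three; "claw": the opening in per cent of the stroke, from 0 (shut) to 100 (fully open). A call has 1 to 8 rows; each row is the pose to reach, as a shift and turn from the pose measured when the call began, along the tool's axes at that moment; what a row does not reach only later rows make up. A row lasts 1/12 s, in which the tool goes at most 41.7 mm and 7.16 degrees, less where a joint would pass 70% of its speed; a pose out of reach is approached as far as the arm can. A call with a gripper value outside its range is refused whole. The fingers move at their own pace and stop on an object; "force" is the grip in N (left out, the last holds). Time passes only in rows, so rows that repeat a pose let the fingers close. It gives the time, the measured TCP pose, the force and the opening at its end, in the units of the state.
- ctrl.get_state(): the state, without advancing time (a new reading comes with each control period).
- ctrl.read_camera(name): name is "scene" or "top" or "wrist"; returns (picture, depth): 384x512x3 uint8, red, green, blue; 384x512 float32, m along the optical axis (not along the pixel's ray), 0 where there is no reading.
- ctrl.camera_info(name): a dict with "fx", "fy", "cx", "cy" (pixels), "rvec" (rotation vector, rad) and "tvec" (3), from world to camera coordinates, as OpenCV has them; the wrist camera has in their place "mount" (4x4, takes a point from camera to tool coordinates, whose origin is the TCP and whose axes are the flange's). Camera axes: x right, y down, z forward; pixel columns grow to the right and rows downward; lengths in m; the calibration is good to about 2 mm. A picture is of the moment at which its call begins: read the wrist's pose just before it. camera_info takes no time and is no camera call.
- ctrl.sign_off(): hands the job in, once; it reports no verdict.
The state is a dict: "time": time; "qpos": joint angles; "dq": joint speeds; "joint_efforts": joint torques, N m; "eef_pos": TCP position; "tcp_rot": TCP orientation; "contact_force": force on the tool from outside, world axes, zero at the start; "wrist_torque": the same for the moment, N m; "opening": opening from 0.0 (shut) to 1.0 (fully open).
Only numpy, scipy, OpenCV 4.12 (cv2) and the standard library are available. Lean on these libraries where they do the work, as an engineer would, in place of code of your own. Each camera call takes 0.05 s, during which the arm holds its last target.

## Working session

There is one attempt and no reset: what is moved stays moved. The work goes in short steps, Python scripts to look and compute and a tool call to move; the robot and the scene stay as the last step left them, time stands still between calls to the robot, and variables do not carry over. Pictures are saved under pics/ and viewed, and the job is handed in when it is done.

Besides the shell and the picture viewer there is one more tool, called as name(argument=value, ...) on one line, values as JSON. carry_out: Moves the arm, as the interface text tells. Its arguments: {"type":"object","properties":{"commands":{"type":"array"},"force":{"type":"number"}},"required":["commands"]}

```bash
mkdir -p pics && ls
python3 - <<'E'
from plant import ctrl
import cv2,numpy as np
print(ctrl.get_state())
for n in("scene","top"):
    p,d=ctrl.read_camera(n); cv2.imwrite(f"pics/{n}0.png",p[:,:,::-1]); np.save(f"{n}0.npy",d); print(n,ctrl.camera_info(n))
print(ctrl.camera_info("wrist"))
E
```

```text
pics
{'time': 0.0, 'qpos': array([-1.48101094e+00,  2.87162870e-01,  1.57819393e+00,  1.40135796e-05,
        1.27858276e+00, -1.50003811e-01]), 'dq': array([0.00030022, 0.00047317, 0.00091445, 0.00268224, 0.00049954,
       0.00177532]), 'joint_efforts': array([-1.14222104e-03, -4.05983484e+01, -2.92626625e+01, -1.29169603e-04,
        5.94483427e-03, -2.61207189e-08]), 'eef_pos': array([ 0.16027965, -0.65500192,  0.22413989]), 'tcp_rot': array([ 9.92820807e-01,  1.19605471e-01,  4.20307756e-05, -1.17271994e-03]), 'contact_force': array([-0.10518594, -0.00874593,  0.43568382]), 'wrist_torque': array([ 0.00543928, -0.00875286, -0.00886361]), 'opening': 0.9995102067768004}
scene {'fx': 384.7943468491826, 'fy': 384.7943468491826, 'cx': 261.6143864138176, 'cy': 191.1841587529657, 'rvec': array([ 2.22945286,  0.56514501, -0.22917502]), 'tvec': array([-0.42132619, -0.12135666,  1.53369849])}
top {'fx': 397.9686578320348, 'fy': 397.9686578320348, 'cx': 256.9568870866833, 'cy': 200.97406383520345, 'rvec': array([ 2.17375941, -2.16436422,  0.11529494]), 'tvec': array([-0.0193227 ,  0.5037975 ,  1.40257835])}
{'fx': 315.5157667013746, 'fy': 315.5157667013746, 'cx': 255.6742139711107, 'cy': 191.26640489882755, 'mount': array([[ 2.69205132e-04, -9.65133335e-01, -2.61758617e-01,
         6.77554843e-02],
       [ 9.99999798e-01,  1.09138257e-04,  6.26042840e-04,
        -1.54637325e-04],
       [-5.75646935e-04, -2.61758733e-01,  9.65133169e-01,
        -1.49710359e-01],
       [ 0.00000000e+00,  0.00000000e+00,  0.00000000e+00,
         1.00000000e+00]])}
```

View pics/top0.png

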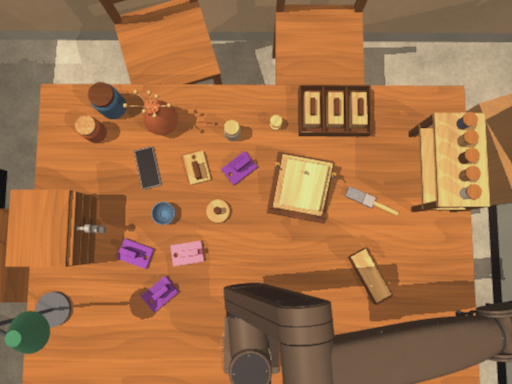

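View pics/scene0.png

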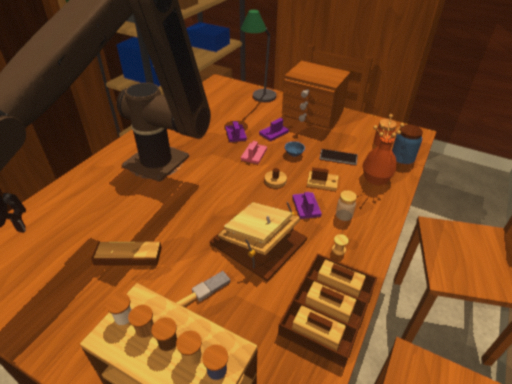

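The top view shows the wanted block at about (197,168), a purple decoy at (240,168) and the stand at (304,185). I'll enlarge these next.

```bash
cat > h.py <<'E'
import numpy as np,cv2
from scipy.spatial.transform import Rotation as R
def unproj(info,px,d,T=None):
    px=np.atleast_2d(px).astype(float); d=np.atleast_1d(d)
    pc=np.c_[(px[:,0]-info['cx'])/info['fx']*d,(px[:,1]-info['cy'])/info['fy']*d,d]
    if 'rvec' in info:
        return (pc-info['tvec'])@cv2.Rodrigues(info['rvec'])[0]
    M=T@info['mount']; return pc@M[:3,:3].T+M[:3,3]
def tcpT(s):
    T=np.eye(4);T[:3,:3]=R.from_quat(s['tcp_rot']).as_matrix();T[:3,3]=s['eef_pos'];return T
def cloud(info,d,T=None):
    v,u=np.mgrid[:d.shape[0],:d.shape[1]]
    return unproj(info,np.c_[u.ravel(),v.ravel()],d.ravel(),T).reshape(*d.shape,3)
E
python3 - <<'E'
from plant import ctrl
from h import *
im=cv2.imread("pics/top0.png")
cv2.imwrite("pics/top0a.png",cv2.resize(im[120:240,130:350],None,fx=3.6,fy=3.6,interpolation=cv2.INTER_CUBIC))
im=cv2.imread("pics/scene0.png")
cv2.imwrite("pics/scene0a.png",cv2.resize(im[140:270,195:355],None,fx=4.5,fy=4.5,interpolation=cv2.INTER_CUBIC))
C=cloud(ctrl.camera_info("top"),np.load("top0.npy"))
for p in [(197,158),(195,168),(197,178),(304,170),(304,185),(304,200),(240,220),(230,140),(372,200)]: print(p,C[p[1],p[0]].round(3))
E
```

```text
(197, 158) [0.662 0.203 0.014]
(195, 168) [0.616 0.202 0.06 ]
(197, 178) [0.586 0.199 0.03 ]
(304, 170) [ 0.601 -0.176  0.118]
(304, 185) [ 0.552 -0.178  0.1  ]
(304, 200) [ 0.502 -0.179  0.084]
(240, 220) [0.437 0.044 0.002]
(230, 140) [0.731 0.083 0.013]
(372, 200) [ 0.51  -0.433  0.019]
```

View pics/top0a.png

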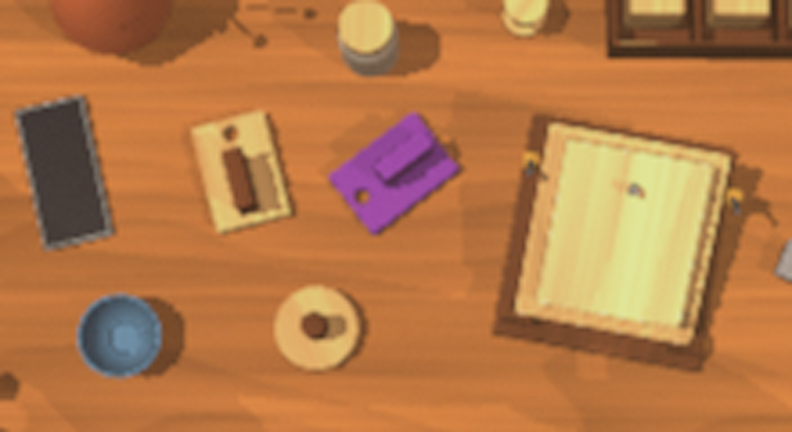

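View pics/scene0a.png

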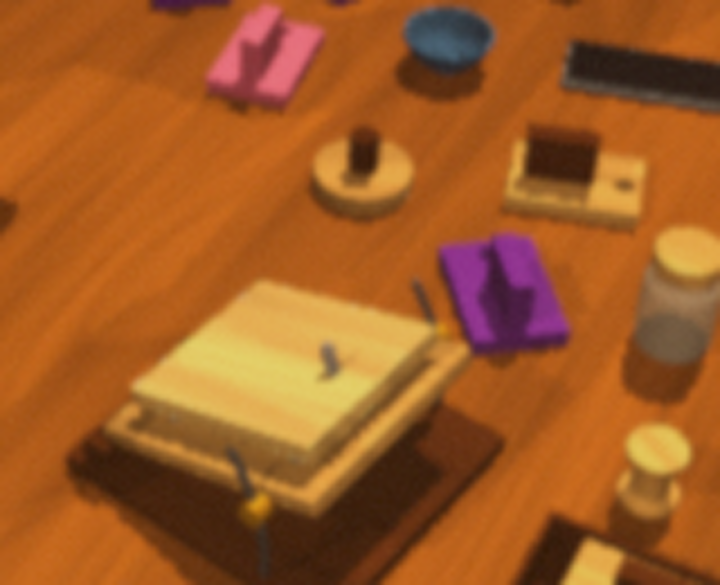

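Run:
```python
from plant import ctrl
from h import *
for n in("top","scene"):
    im=cv2.imread(f"pics/{n}0.png"); C=cloud(ctrl.camera_info(n),np.load(f"{n}0.npy"))
    print(n,"table z",np.median(C[...,2][(abs(C[...,0]-.45)<.03)&(abs(C[...,1]-.05)<.03)]))
    # bed plane
    m=(abs(C[...,0]-.55)<.05)&(abs(C[...,1]+.178)<.05)&(C[...,2]>.05)&(C[...,2]<.2)
    P=C[m]
    for _ in range(5):
        c=P.mean(0); nn=np.linalg.svd(P-c)[2][2]; nn*=np.sign(nn[2]); r=(C-c)@nn
        P=C[(abs(r)<.004)&(abs(C[...,0]-.55)<.09)&(abs(C[...,1]+.178)<.09)]
    print("n",nn.round(4),"slope",np.arccos(nn[2]),"yaw up",np.degrees(np.arctan2(-nn[1],-nn[0])),"std",((P-c)@nn).std(),len(P))
    ux=np.cross([-nn[1]*-1,nn[0]*-1,0],nn)
    yl=np.array([nn[1],-nn[0],0]);yl/=np.linalg.norm(yl); xl=np.cross(yl,nn); print(xl,yl)
    q=np.c_[(P-c)@xl,(P-c)@yl].astype(np.float32)
    rc=cv2.minAreaRect(q); print("rect",rc, "centre",(c+xl*rc[0][0]+yl*rc[0][1]).round(4))
    # peg points
    r=(C-c)@nn
    m=(r>.008)&(r<.03)&(abs((C-c)@xl-.045)<.05)&(abs((C-c)@yl)<.05)
    print("peg pts",np.c_[np.argwhere(m)[:,::-1],C[m].round(3),r[m].round(3)][:12])
    # block
    m=(abs(C[...,0]-.63)<.09)&(abs(C[...,1]-.2)<.07)&(C[...,2]>.008)&(C[...,2]<.025)
    k=cv2.connectedComponentsWithStats(m.astype(np.uint8))
    print(k[2],)
    rc=cv2.minAreaRect(C[m][:,:2].astype(np.float32)); print("block sole",rc)
    m=(abs(C[...,0]-.63)<.09)&(abs(C[...,1]-.2)<.07)&(C[...,2]>.05)&(C[...,2]<.065)
    rc=cv2.minAreaRect(C[m][:,:2].astype(np.float32)); print("ridge",rc,np.median(C[m],0))
```

```text
top table z 0.0017561787262209733
n [-0.2925  0.0521  0.9549] slope 0.30161081819458896 yaw up -10.09518170297769 std 0.0019958686306068576 1589
[ 0.94007602 -0.16737148  0.2970587 ] [0.17528393 0.98451792 0.        ]
rect ((-0.0004830881953239441, 0.00016295164823532104), (0.14019468426704407, 0.16057193279266357), 89.8325424194336) centre [ 0.5542 -0.172   0.0989]
peg pts [[ 3.07e+02  1.64e+02  6.19e-01 -1.85e-01  1.28e-01  8.00e-03]
 [ 3.05e+02  1.71e+02  5.94e-01 -1.77e-01  1.33e-01  2.10e-02]
 [ 3.06e+02  1.71e+02  5.94e-01 -1.81e-01  1.34e-01  2.10e-02]
 [ 3.04e+02  1.72e+02  5.91e-01 -1.74e-01  1.34e-01  2.30e-02]
 [ 3.05e+02  1.72e+02  5.92e-01 -1.78e-01  1.30e-01  1.80e-02]
 [ 3.06e+02  1.72e+02  5.91e-01 -1.81e-01  1.32e-01  2.10e-02]
 [ 3.05e+02  1.73e+02  5.87e-01 -1.77e-01  1.37e-01  2.70e-02]
 [ 3.06e+02  1.73e+02  5.88e-01 -1.81e-01  1.29e-01  1.90e-02]
 [ 3.15e+02  1.78e+02  5.74e-01 -2.13e-01  1.16e-01  9.00e-03]]
[[     0      0    512    384 196095]
 [   198    143      1      2      2]
 [   183    145      1      1      1]
 [   185    147      1      1      1]
 [ 
[... 1764 characters left out ...]
  5.93e-01 -1.86e-01  1.31e-01  2.00e-02]
 [ 2.69e+02  2.18e+02  5.95e-01 -1.82e-01  1.28e-01  1.80e-02]
 [ 2.66e+02  2.19e+02  5.87e-01 -1.86e-01  1.23e-01  1.50e-02]
 [ 2.67e+02  2.19e+02  5.91e-01 -1.87e-01  1.26e-01  1.60e-02]
 [ 2.68e+02  2.19e+02  5.94e-01 -1.86e-01  1.27e-01  1.60e-02]
 [ 2.69e+02  2.19e+02  5.95e-01 -1.81e-01  1.23e-01  1.30e-02]]
[[     0      0    512    384 196304]
 [   307    172     31     17    304]]
block sole ((0.628821074962616, 0.20114900171756744), (0.10972798615694046, 0.08400765806436539), 15.782170295715332)
ridge ((0.6151626110076904, 0.1950954645872116), (0.05970737710595131, 0.02519623562693596), 14.987103462219238) [0.61414402 0.19529593 0.05491229]
```

```bash
cat >> h.py <<'E'
def Rdown(yaw,slope=0.):
    # block axes B: x toward hole; tool x = block x, tool z = -block z
    B=R.from_euler('ZY',[yaw,-slope]).as_matrix()
    return B@np.diag([1,-1,-1.])
def go(s,pos,Rt):
    T=tcpT(s); dp=T[:3,:3].T@(np.array(pos)-T[:3,3]); dr=R.from_matrix(T[:3,:3].T@Rt).as_rotvec()
    print("dpos",dp.round(4),"drot",dr.round(4),"dist",np.linalg.norm(dp).round(3)); return dp,dr
E
python3 - <<'E'
from plant import ctrl
from h import *
s=ctrl.get_state()
print(tcpT(s).round(3))
go(s,[.42,-.40,.28],Rdown(np.radians(14.8)))
E
```

```text
[[ 0.971  0.237 -0.     0.16 ]
 [ 0.237 -0.971  0.002 -0.655]
 [ 0.    -0.002 -1.     0.224]
 [ 0.     0.     0.     1.   ]]
dpos [ 0.3129 -0.1862 -0.0553] drot [-0.0021 -0.0003 -0.0185] dist 0.368
```

carry_out(commands=[{"delta_pos": [0.313,-0.186,-0.055],"delta_rot": [-0.002,0,-0.018],"claw": 100},{"delta_pos": [0.313,-0.186,-0.055],"delta_rot": [-0.002,0,-0.018],"claw": 100},{"delta_pos": [0.313,-0.186,-0.055],"delta_rot": [-0.002,0,-0.018],"claw": 100},{"delta_pos": [0.313,-0.186,-0.055],"delta_rot": [-0.002,0,-0.018],"claw": 100},{"delta_pos": [0.313,-0.186,-0.055],"delta_rot": [-0.002,0,-0.018],"claw": 100},{"delta_pos": [0.313,-0.186,-0.055],"delta_rot": [-0.002,0,-0.018],"claw": 100},{"delta_pos": [0.313,-0.186,-0.055],"delta_rot": [-0.002,0,-0.018],"claw": 100},{"delta_pos": [0.313,-0.186,-0.055],"delta_rot": [-0.002,0,-0.018],"claw": 100}])

```text
time: 0.77
eef_pos: [0.3963, -0.4226, 0.2744]
tcp_rot: [0.992, 0.128, 0.0, -0.0]
contact_force: [1.0, -0.2, -0.2]
opening: 1.0
```

Run:
```python
from plant import ctrl
from h import *
s=ctrl.get_state();print(s['time'],s['eef_pos'],s['qpos'])
go(s,[.60,.20,.22],Rdown(np.radians(14.8)))
```

```text
0.7667 [ 0.39633973 -0.42260594  0.27438441] [-9.92681461e-01  4.23422046e-02  1.76360308e+00  4.06523850e-04
  1.33638703e+00  3.20491558e-01]
dpos [ 0.3555 -0.5502  0.0549] drot [-0.0008 -0.0001 -0.0008] dist 0.657
```

carry_out(commands=[{"delta_pos": [0.355,-0.55,0.03],"delta_rot": [0,0,0],"claw": 100},{"delta_pos": [0.355,-0.55,0.03],"delta_rot": [0,0,0],"claw": 100},{"delta_pos": [0.355,-0.55,0.03],"delta_rot": [0,0,0],"claw": 100},{"delta_pos": [0.355,-0.55,0.03],"delta_rot": [0,0,0],"claw": 100},{"delta_pos": [0.355,-0.55,0.03],"delta_rot": [0,0,0],"claw": 100},{"delta_pos": [0.355,-0.55,0.03],"delta_rot": [0,0,0],"claw": 100},{"delta_pos": [0.355,-0.55,0.03],"delta_rot": [0,0,0],"claw": 100},{"delta_pos": [0.355,-0.55,0.03],"delta_rot": [0,0,0],"claw": 100}])

```text
time: 1.43
eef_pos: [0.4988, -0.1058, 0.2591]
tcp_rot: [0.992, 0.128, -0.0, -0.001]
contact_force: [0.5, 0.2, -0.0]
opening: 0.998
```

Run:
```python
from plant import ctrl
from h import *
s=ctrl.get_state();print(s['time'],s['eef_pos'],s['qpos'])
p,d=ctrl.read_camera("wrist");cv2.imwrite("pics/w1.png",p[:,:,::-1])
go(s,[.60,.20,.22],Rdown(np.radians(14.8)))
```

```text
1.4333 [ 0.49883661 -0.10584801  0.25912779] [-4.08665378e-01 -1.08926630e-01  1.93855629e+00  8.04914192e-04
  1.31265696e+00  9.04544758e-01]
dpos [ 0.1757 -0.27    0.0394] drot [-0.001   0.0001 -0.0009] dist 0.325
```

View pics/w1.png

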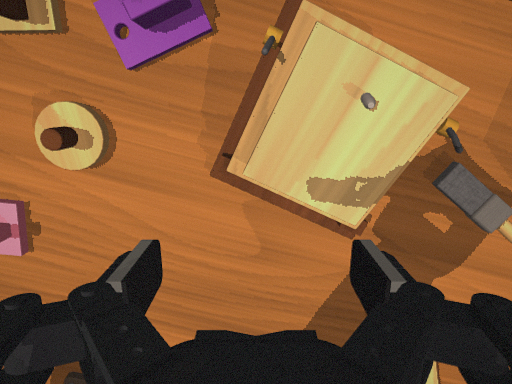

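The wrist view in passing shows the whole stand. The peg is at about (368,100), and the round block is at (70,135). I'm going on to the block.

carry_out(commands=[{"delta_pos": [0.176,-0.27,0.039],"delta_rot": [0,0,0],"claw": 100},{"delta_pos": [0.176,-0.27,0.039],"delta_rot": [0,0,0],"claw": 100},{"delta_pos": [0.176,-0.27,0.039],"delta_rot": [0,0,0],"claw": 100},{"delta_pos": [0.176,-0.27,0.039],"delta_rot": [0,0,0],"claw": 100},{"delta_pos": [0.176,-0.27,0.039],"delta_rot": [0,0,0],"claw": 100},{"delta_pos": [0.176,-0.27,0.039],"delta_rot": [0,0,0],"claw": 100},{"delta_pos": [0.176,-0.27,0.039],"delta_rot": [0,0,0],"claw": 100},{"delta_pos": [0.176,-0.27,0.039],"delta_rot": [0,0,0],"claw": 100}])

```text
time: 2.15
eef_pos: [0.5998, 0.2093, 0.2211]
tcp_rot: [0.991, 0.131, 0.0, -0.003]
contact_force: [0.1, -0.2, -0.2]
opening: 1.001
```

carry_out(commands=[{"delta_pos": [0,0,0],"delta_rot": [0,0,0],"claw": 100},{"delta_pos": [0,0,0],"delta_rot": [0,0,0],"claw": 100}])

```text
time: 2.32
eef_pos: [0.5992, 0.2112, 0.2192]
tcp_rot: [0.991, 0.133, -0.001, -0.003]
contact_force: [-0.5, 0.2, -0.7]
opening: 1.0
```

Run:
```python
from plant import ctrl
from h import *
s=ctrl.get_state();print(s['time'],s['eef_pos'],s['qpos'],s['dq'].round(3))
p,d=ctrl.read_camera("wrist");cv2.imwrite("pics/w2.png",p[:,:,::-1]);np.save("w2.npy",d)
np.save("w2T.npy",tcpT(s))
go(s,[.60,.20,.22],Rdown(np.radians(14.8)))
```

```text
2.3167 [0.5991604  0.2111822  0.21922046] [0.17668241 0.20590366 1.68486382 0.00694652 1.25312154 1.47820534] [-0.05  -0.037  0.023 -0.016  0.004 -0.006]
dpos [-0.0021  0.011  -0.0009] drot [-0.0068  0.0017  0.0088] dist 0.011
```

View pics/w2.png

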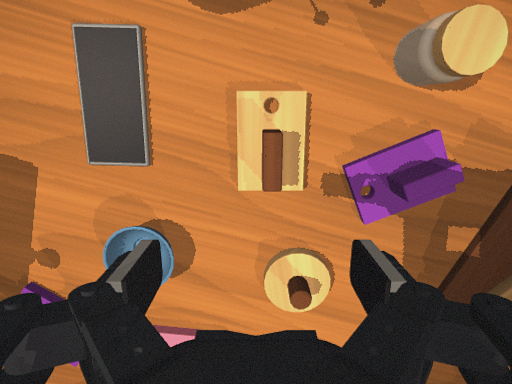

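The block is square in the view: sole columns 237–307, rows 91–190, hole at about (271,104), ridge top about (263–282, 130–190). I'll measure it from an enlarged crop and the depth.

Run:
```python
from plant import ctrl
from h import *
im=cv2.imread("pics/w2.png");d=np.load("w2.npy");T=np.load("w2T.npy")
cv2.imwrite("pics/w2a.png",cv2.resize(im[80:200,220:330],None,fx=5,fy=5,interpolation=cv2.INTER_CUBIC))
info=ctrl.camera_info("wrist");C=cloud(info,d,T)
sub=np.zeros(d.shape,bool);sub[85:198,225:320]=1
def rect(m,n):
    k,l,st,_=cv2.connectedComponentsWithStats(m.astype(np.uint8)); m=l==1+np.argmax(st[1:,4])
    rc=cv2.minAreaRect(C[m][:,:2].astype(np.float32)); print(n,rc,np.median(C[m],0).round(4),m.sum())
rect(sub&(C[...,2]>.008)&(C[...,2]<.022),"sole")
rect(sub&(C[...,2]>.051)&(C[...,2]<.063),"ridge")
# hole by colour in neighbourhood of 271,104, at plane z=.014
M=T@info['mount']
def onplane(u,v,z):
    r=M[:3,:3]@np.array([(u-info['cx'])/info['fx'],(v-info['cy'])/info['fy'],1]);return M[:3,3]+r*(z-M[2,3])/r[2]
print("table z",np.median(C[195:230,330:345,2]),np.median(C[60:80,200:230,2]))
for p,z in [((271.3,104.5),.014),((272,160),.057)]: print(p,onplane(*p,z).round(4))
```

```text
sole ((0.6298352479934692, 0.2038106918334961), (0.10997980833053589, 0.07512582093477249), 15.322145462036133) [0.6405 0.2092 0.0154] 5312
ridge ((0.6156636476516724, 0.19993376731872559), (0.05964435636997223, 0.019864309579133987), 15.5772705078125) [0.6171 0.2005 0.0582] 1206
table z 0.0012706499465610643 0.0013541757514942965
(271.3, 104.5) [0.6695 0.2142 0.014 ]
(272, 160) [0.6179 0.2005 0.057 ]
```

View pics/w2a.png

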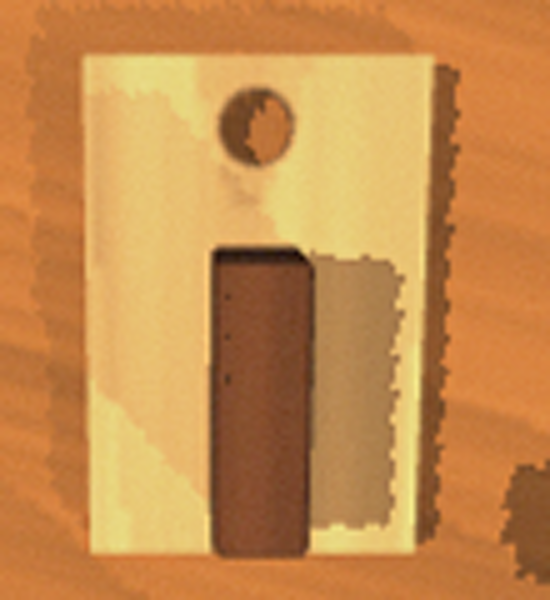

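Run:
```python
from plant import ctrl
from h import *
s=ctrl.get_state();print(s['time'],s['eef_pos'])
go(s,[.6157,.1999,.10],Rdown(np.radians(15.4)))
```

```text
2.3667 [0.59927993 0.20970783 0.21984769]
dpos [0.0134 0.0145 0.1197] drot [-0.0063  0.001  -0.0036] dist 0.121
```

carry_out(commands=[{"delta_pos": [0.0134,0.0145,0.03],"delta_rot": [-0.006,0.001,-0.004],"claw": 60},{"delta_pos": [0.0134,0.0145,0.06],"delta_rot": [-0.006,0.001,-0.004],"claw": 60},{"delta_pos": [0.0134,0.0145,0.09],"delta_rot": [-0.006,0.001,-0.004],"claw": 60},{"delta_pos": [0.0134,0.0145,0.12],"delta_rot": [-0.006,0.001,-0.004],"claw": 60},{"delta_pos": [0.0134,0.0145,0.12],"delta_rot": [-0.006,0.001,-0.004],"claw": 60},{"delta_pos": [0.0134,0.0145,0.12],"delta_rot": [-0.006,0.001,-0.004],"claw": 60},{"delta_pos": [0.0134,0.0145,0.12],"delta_rot": [-0.006,0.001,-0.004],"claw": 60}])

```text
time: 2.95
eef_pos: [0.6169, 0.1991, 0.1019]
tcp_rot: [0.991, 0.134, 0.001, -0.0]
contact_force: [-1.6, -0.1, 1.0]
opening: 0.599
```

Run:
```python
from plant import ctrl
from h import *
s=ctrl.get_state();print(s['time'],s['eef_pos'],s['dq'].round(3),s['opening'])
p,d=ctrl.read_camera("wrist");cv2.imwrite("pics/w3.png",p[:,:,::-1]);np.save("w3.npy",d)
T=tcpT(s);C=cloud(ctrl.camera_info("wrist"),d,T)
sub=np.zeros(d.shape,bool);sub[:,150:380]=1
def rect(m,n):
    k,l,st,_=cv2.connectedComponentsWithStats(m.astype(np.uint8)); m=l==1+np.argmax(st[1:,4])
    rc=cv2.minAreaRect(C[m][:,:2].astype(np.float32)); print(n,rc,np.median(C[m],0).round(4),m.sum())
rect(sub&(C[...,2]>.008)&(C[...,2]<.022),"sole")
rect(sub&(C[...,2]>.051)&(C[...,2]<.063),"ridge")
go(s,[.6157,.1999,.038],Rdown(np.radians(15.4)))
```

```text
2.95 [0.616938   0.19905843 0.10194674] [ 0.009 -0.019 -0.03   0.    -0.003  0.002] 0.5987704953251282
sole ((0.6297983527183533, 0.20389395952224731), (0.10968447476625443, 0.07514240592718124), 15.33121109008789) [0.6427 0.209  0.0153] 10784
ridge ((0.6158262491226196, 0.20006118714809418), (0.05956057459115982, 0.02000061422586441), 15.405227661132812) [0.6183 0.2006 0.0581] 2674
dpos [-0.0012 -0.0011  0.0639] drot [ 0.0002 -0.0029 -0.0008] dist 0.064
```

View pics/w3.png

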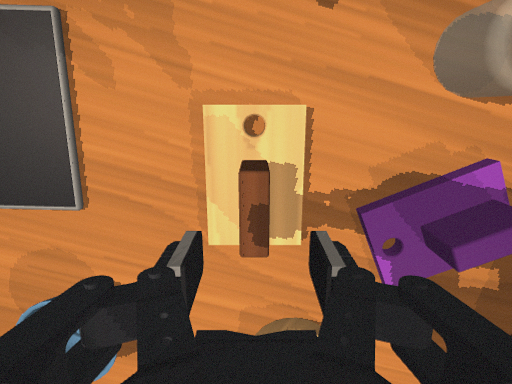

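The second measurement agrees within 0.2 mm, and the ridge (column 254) sits between the fingers. I'm descending to grip.

carry_out(commands=[{"delta_pos": [-0.001,-0.001,0.022],"delta_rot": [0,-0.003,0],"claw": 60},{"delta_pos": [-0.001,-0.001,0.044],"delta_rot": [0,-0.003,0],"claw": 60},{"delta_pos": [-0.001,-0.001,0.06],"delta_rot": [0,-0.003,0],"claw": 60},{"delta_pos": [-0.001,-0.001,0.064],"delta_rot": [0,-0.003,0],"claw": 60},{"delta_pos": [-0.001,-0.001,0.064],"delta_rot": [0,-0.003,0],"claw": 60},{"delta_pos": [-0.001,-0.001,0.064],"delta_rot": [0,-0.003,0],"claw": 60}])

```text
time: 3.5
eef_pos: [0.6182, 0.2004, 0.0412]
tcp_rot: [0.991, 0.134, 0.003, 0.0]
contact_force: [0.2, -0.5, 0.2]
opening: 0.597
```

Run:
```python
from plant import ctrl
from h import *
s=ctrl.get_state();print(s['time'],s['eef_pos'],s['dq'].round(3),s['opening'],s['contact_force'])
go(s,[.6158,.2000,.038],Rdown(np.radians(15.4)))
```

```text
3.5 [0.61817924 0.20039853 0.04124299] [ 0.002 -0.01  -0.01  -0.001 -0.004 -0.001] 0.5970410326263428 [ 0.15135023 -0.50233705  0.24634672]
dpos [-0.0024 -0.0002  0.0032] drot [ 0.0007 -0.0054 -0.0005] dist 0.004
```

carry_out(commands=[{"delta_pos": [-0.004,0,0.004],"delta_rot": [0,-0.008,0],"claw": 60},{"delta_pos": [-0.004,0,0.005],"delta_rot": [0,-0.008,0],"claw": 60},{"delta_pos": [-0.004,0,0.005],"delta_rot": [0,-0.008,0],"claw": 60}])

```text
time: 3.75
eef_pos: [0.6149, 0.1994, 0.0373]
tcp_rot: [0.991, 0.134, -0.0, 0.001]
contact_force: [-0.2, -0.0, -0.4]
opening: 0.595
```

Run:
```python
from plant import ctrl
from h import *
s=ctrl.get_state();print(s['time'],s['eef_pos'],s['dq'].round(3),s['opening'],s['contact_force'])
go(s,[.6158,.2000,.038],Rdown(np.radians(15.4)))
```

```text
3.75 [0.61486326 0.19944704 0.0372555 ] [ 0.002  0.005  0.004 -0.     0.    -0.001] 0.5948797082930939 [-0.20609288 -0.02420445 -0.4254918 ]
dpos [ 0.001  -0.0003 -0.0007] drot [ 0.0009  0.0011 -0.0004] dist 0.001
```

carry_out(commands=[{"delta_pos": [0,0,0],"delta_rot": [0,0,0],"claw": 0},{"delta_pos": [0,0,0],"delta_rot": [0,0,0],"claw": 0},{"delta_pos": [0,0,0],"delta_rot": [0,0,0],"claw": 0},{"delta_pos": [0,0,0],"delta_rot": [0,0,0],"claw": 0},{"delta_pos": [0,0,0],"delta_rot": [0,0,0],"claw": 0},{"delta_pos": [0,0,0],"delta_rot": [0,0,0],"claw": 0}], force=60)

```text
time: 4.25
eef_pos: [0.6153, 0.1996, 0.0379]
tcp_rot: [0.991, 0.134, 0.0, 0.0]
contact_force: [-0.8, 0.5, 3.9]
opening: 0.218
```

Run:
```python
from plant import ctrl
from h import *
s=ctrl.get_state();print(s['time'],s['eef_pos'],s['dq'].round(3),s['opening'],s['contact_force'])
go(s,[.6158,.2000,.038],Rdown(np.radians(15.4)))
```

```text
4.25 [0.61532662 0.1995527  0.03792571] [ 0.     0.    -0.    -0.    -0.002 -0.   ] 0.21770375831850539 [-0.84780919  0.50979385  3.91541597]
dpos [ 0.0006 -0.0003 -0.0001] drot [ 0.001   0.0001 -0.0004] dist 0.001
```

carry_out(commands=[{"delta_pos": [0,0,-0.02],"delta_rot": [0,0,0],"claw": 0},{"delta_pos": [0,0,-0.05],"delta_rot": [0,0,0],"claw": 0},{"delta_pos": [0,0,-0.085],"delta_rot": [0,0,0],"claw": 0},{"delta_pos": [0,0,-0.12],"delta_rot": [0,0,0],"claw": 0},{"delta_pos": [0,0,-0.155],"delta_rot": [0,0,0],"claw": 0},{"delta_pos": [0,0,-0.18],"delta_rot": [0,0,0],"claw": 0},{"delta_pos": [0,0,-0.18],"delta_rot": [0,0,0],"claw": 0},{"delta_pos": [0,0,-0.18],"delta_rot": [0,0,0],"claw": 0}])

```text
time: 4.92
eef_pos: [0.6157, 0.1998, 0.2189]
tcp_rot: [0.991, 0.134, 0.001, 0.0]
contact_force: [-0.3, 0.4, -2.6]
opening: 0.214
```

Run:
```python
from plant import ctrl
from h import *
s=ctrl.get_state();print(s['time'],s['eef_pos'],s['dq'].round(3),s['opening'],s['contact_force'])
p,d=ctrl.read_camera("wrist");cv2.imwrite("pics/w4.png",p[:,:,::-1]);np.save("w4.npy",d)
C=cloud(ctrl.camera_info("wrist"),d,np.eye(4))
for uv in [(256,60),(220,60),(290,60),(256,130),(256,90),(256,30)]: print(uv,C[uv[1],uv[0]].round(4))
```

```text
4.9167 [0.61574708 0.1997701  0.2188948 ] [-0.001  0.044  0.067  0.001  0.004  0.   ] 0.21396314406266273 [-0.33701693  0.41445034 -2.55190339]
(256, 60) [0.1155 0.0005 0.217 ]
(220, 60) [ 0.1157 -0.0387  0.2192]
(290, 60) [0.1156 0.0374 0.2181]
(256, 130) [0.0409 0.0005 0.2172]
(256, 90) [0.0845 0.0005 0.2167]
(256, 30) [0.1451 0.0004 0.2176]
```

View pics/w4.png

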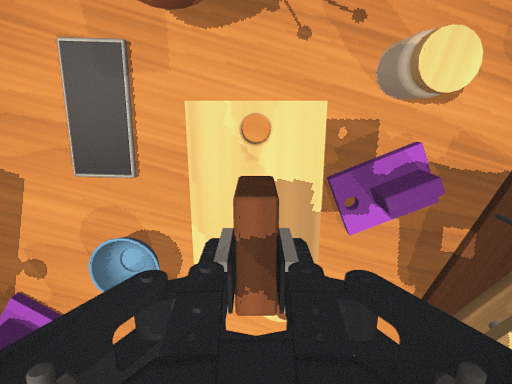

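The block is held square. The hole is at about (256,128) with the table visible through it. Next I'll measure its pose in the tool frame.

Run:
```python
from plant import ctrl
from h import *
info=ctrl.camera_info("wrist");d=np.load("w4.npy");C=cloud(info,d,np.eye(4));im=cv2.imread("pics/w4.png")
P=C[105:175,195:315].reshape(-1,3); P=P[(P[:,2]<.05)]
for _ in range(4):
    c=P.mean(0);n=np.linalg.svd(P-c)[2][2];n*=-np.sign(n[2]);r=(P-c)@n;P=P[abs(r)<.003]
print("sole top plane n(tool)",n.round(4),"z at x=.055:",c[2]-(n[0]*(.055-c[0])+n[1]*(0-c[1]))/n[2],r.std())
m=(d>0)&(abs((C-c)@n)<.005);m[200:]=0
k,l,st,_=cv2.connectedComponentsWithStats(m.astype(np.uint8));m=(l==1+np.argmax(st[1:,4]))
# edges
rows=range(110,190,5)
L=np.array([C[r,np.where(m[r])[0].min(),:2] for r in rows]);Rr=np.array([C[r,np.where(m[r])[0].max(),:2] for r in rows])
for e in(L,Rr):
    q=np.polyfit(e[:,0],e[:,1],1);print("edge y=",q)
cols=range(200,315,8);F=np.array([C[np.where(m[:,u])[0].min(),u,:2] for u in cols]);q=np.polyfit(F[:,1],F[:,0],1);print("front x=",q)
# hole contour
hm=np.zeros(d.shape,np.uint8);hm[105:152,230:282]=(~m[105:152,230:282])*255
k,l,st,ce=cv2.connectedComponentsWithStats(hm);i=1+np.argmax(st[1:,4]);cn=cv2.findContours((l==i).astype(np.uint8),0,1)[0][0]
print(st[i],cv2.fitEllipse(cn))
cv2.imwrite("pics/w4a.png",cv2.resize(im[95:165,215:300],None,fx=8,fy=8,interpolation=cv2.INTER_CUBIC))
(u,v)=cv2.fitEllipse(cn)[0]
ray=info['mount'][:3,:3]@np.array([(u-info['cx'])/info['fx'],(v-info['cy'])/info['fy'],1]);o=info['mount'][:3,3]
t=((c-o)@n)/(ray@n);print("hole top centre tool",o+ray*t)
```

```text
sole top plane n(tool) [-0.0726  0.002  -0.9974] z at x=.055: 0.022254149964876957 0.0006459272072131425
edge y= [ 0.0046766  -0.03760064]
edge y= [-0.0008624   0.03712837]
front x= [0.0003057  0.07012755]
[241 115  29  29 658] ((255.3935089111328, 128.8885040283203), (27.7932071685791, 28.307458877563477), 2.4083948135375977)
hole top centre tool [ 0.05575802 -0.00015694  0.02219864]
```

View pics/w4a.png

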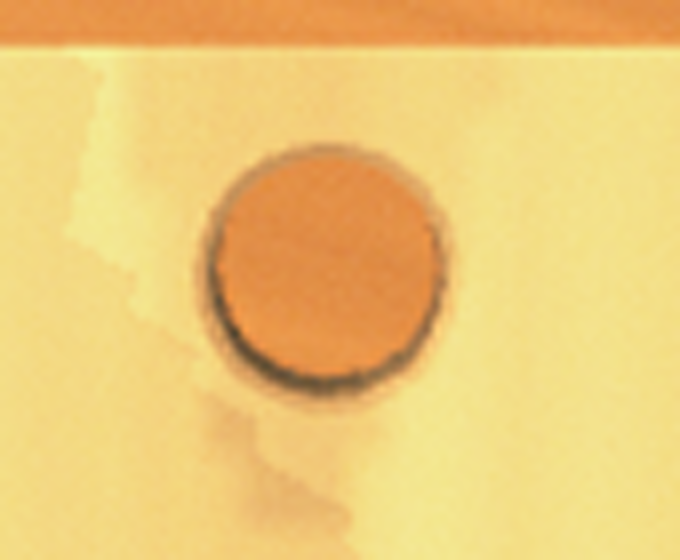

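Run:
```python
from plant import ctrl
from h import *
info=ctrl.camera_info("wrist")
def fit(P,e=.003):
    for _ in range(4):
        c=P.mean(0);n=np.linalg.svd(P-c)[2][2];n*=-np.sign(n[2]);r=(P-c)@n;P=P[abs(r)<e]
    return c,n,r.std(),len(P)
C=cloud(info,np.load("w3.npy"),np.eye(4)); print("w3 sole",fit(C[108:155,208:300].reshape(-1,3)))
print("w3 table",fit(C[20:95,120:340].reshape(-1,3)))
C=cloud(info,np.load("w4.npy"),np.eye(4)); print("w4 table",fit(C[10:90,130:340].reshape(-1,3)))
for a,b,x,y in[(108,115,195,230),(108,115,275,310),(150,157,195,230),(150,157,285,310),(200,207,195,215),(200,207,290,310)]: print(a,x,np.median(C[a:b,x:y].reshape(-1,3),0).round(4))
# ridge top
print("ridge top",[ (v,C[v,256].round(4)) for v in range(180,312,15)])
s=ctrl.get_state();print(s['eef_pos'],s['contact_force'],s['wrist_torque'])
p,d=ctrl.read_camera("wrist");C=cloud(info,d,np.eye(4));print("now",fit(C[108:170,195:225].reshape(-1,3)))
p,d=ctrl.read_camera("scene");cv2.imwrite("pics/s4.png",cv2.resize(p[60:260,200:440,::-1],None,fx=3,fy=3,interpolation=cv2.INTER_CUBIC))
```

```text
w3 sole (array([ 0.04925505, -0.0011625 ,  0.08899612]), array([-0.99940056,  0.00403863, -0.03438325]), np.float64(0.0016856916500693354), 726)
w3 table (array([ 0.10258426, -0.01943172,  0.10083313]), array([ 7.11308213e-02, -8.50851126e-04, -9.97466632e-01]), np.float64(0.0006905288780423422), 2166)
w4 table (array([ 0.12650605, -0.02291703,  0.21771113]), array([ 1.28712804e-01, -1.02717670e-04, -9.91681906e-01]), np.float64(0.0007405913856826404), 1487)
108 195 [ 0.065  -0.023   0.0226]
108 275 [0.065  0.0193 0.0227]
150 195 [ 0.0427 -0.0239  0.0227]
150 285 [0.0428 0.0226 0.0226]
200 195 [ 0.014  -0.0292  0.0226]
200 290 [0.014  0.0251 0.0228]
ridge top [(180, array([0.0302, 0.0002, 0.0113])), (195, array([ 0.0304,  0.0001, -0.0182])), (210, array([ 0.0241,  0.0001, -0.0198])), (225, array([ 0.0173,  0.0001, -0.0202])), (240, array([ 0.0102,  0.0001, -0.0201])), (255, array([ 0.0029,  0.0001, -0.0202])), (270, array([-0.0046,  0.0001, -0.0203])), (285, array([-0.0119,  0.0001, -0.0208])), (300, array([-0.0199,  0.0001, -0.0206]))]
[0.61444829 0.19957069 0.21619788] [ 0.81670765 -0.29686115 -3.18142001] [-0.00208491 -0.00738719  0.02607877]
now (array([ 0.05078589, -0.0250985 ,  0.02265965]), array([-5.01947897e-04, -6.74832141e-03, -9.99977104e-01]), np.float64(0.000647450441098198), 719)
```

View pics/s4.png

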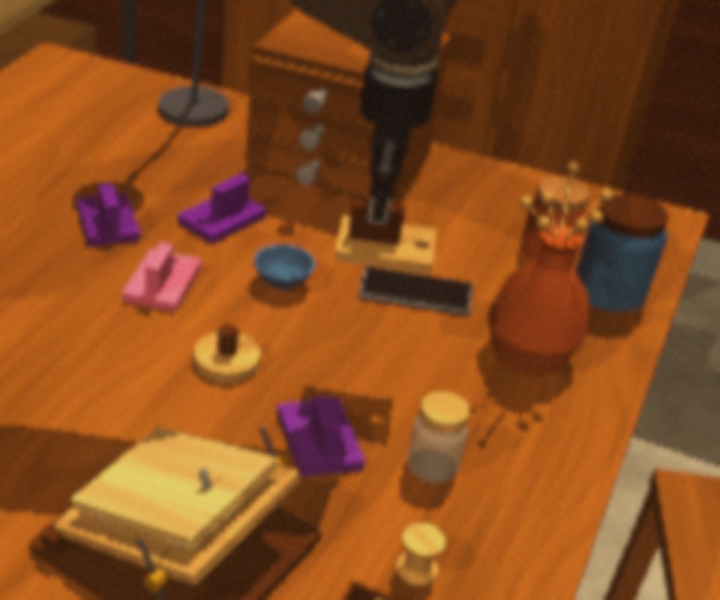

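My first plane fit was spoilt by outliers. The raw points show the sole flat in the tool frame, with its top at z=0.0226 at every x. Now I'll go to a view pose over the stand with the peg just ahead of the block's front edge.

```bash
cat >> h.py <<'E'
HOLE=np.array([.0558,-.0002,.0372])  # hole at underside in tool frame
def tcp_for(foot,yaw,slope,off):  # off: hole offset in bed axes from foot
    Rt=Rdown(yaw,slope); B=Rt@np.diag([1,-1,-1.])
    return np.array(foot)+B@np.array(off)-Rt@HOLE,Rt
E
python3 - <<'E'
from plant import ctrl
from h import *
s=ctrl.get_state();print(s['time'],s['eef_pos'])
p,Rt=tcp_for([.5965,-.1795,.1123],np.radians(-10.1),.3005,[-.035,0,.05]);print(p,Rt.round(3))
go(s,p+[0,0,.03],Rt)
E
```

```text
5.0667 [0.61351191 0.19938658 0.21410181]
[ 0.48566683 -0.15996075  0.16871584] [[ 0.94  -0.175  0.291]
 [-0.168 -0.985 -0.052]
 [ 0.296  0.    -0.955]]
dpos [-0.2184  0.3126  0.0169] drot [-0.0651  0.3017  0.4415] dist 0.382
```

carry_out(commands=[{"delta_pos": [-0.027,0.039,-0.02],"delta_rot": [-0.008,0.037,0.055],"claw": 0},{"delta_pos": [-0.054,0.078,-0.03],"delta_rot": [-0.016,0.075,0.11],"claw": 0},{"delta_pos": [-0.082,0.117,-0.03],"delta_rot": [-0.024,0.113,0.165],"claw": 0},{"delta_pos": [-0.109,0.156,-0.03],"delta_rot": [-0.032,0.151,0.22],"claw": 0},{"delta_pos": [-0.136,0.195,-0.02],"delta_rot": [-0.04,0.188,0.276],"claw": 0},{"delta_pos": [-0.164,0.234,-0.01],"delta_rot": [-0.049,0.226,0.331],"claw": 0},{"delta_pos": [-0.191,0.274,0.0],"delta_rot": [-0.057,0.264,0.386],"claw": 0},{"delta_pos": [-0.218,0.313,0.017],"delta_rot": [-0.065,0.302,0.441],"claw": 0}])

```text
time: 5.73
eef_pos: [0.5027, -0.1089, 0.2113]
tcp_rot: [0.985, -0.088, 0.149, 0.013]
contact_force: [0.7, -0.4, -2.7]
opening: 0.215
```

Run:
```python
from plant import ctrl
from h import *
s=ctrl.get_state();print(s['time'],s['eef_pos'],s['qpos'].round(3),s['opening'])
p,Rt=tcp_for([.5965,-.1795,.1123],np.radians(-10.1),.3005,[-.035,0,.05])
go(s,p,Rt)
```

```text
5.7333 [ 0.50269739 -0.10893356  0.21131656] [-0.452 -0.235  2.157  0.1    0.933  1.249] 0.21529770482649074
dpos [-0.0199  0.0533  0.0384] drot [-0.0001  0.0008 -0.0019] dist 0.069
```

carry_out(commands=[{"delta_pos": [-0.02,0.035,0.0],"delta_rot": [0,0,0],"claw": 0},{"delta_pos": [-0.02,0.053,0.01],"delta_rot": [0,0,0],"claw": 0},{"delta_pos": [-0.02,0.053,0.025],"delta_rot": [0,0,0],"claw": 0},{"delta_pos": [-0.02,0.053,0.038],"delta_rot": [0,0,0],"claw": 0},{"delta_pos": [-0.02,0.053,0.038],"delta_rot": [0,0,0],"claw": 0},{"delta_pos": [-0.02,0.053,0.038],"delta_rot": [0,0,0],"claw": 0}])

```text
time: 6.23
eef_pos: [0.4838, -0.1587, 0.166]
tcp_rot: [0.985, -0.088, 0.146, 0.012]
contact_force: [0.3, 0.2, -1.6]
opening: 0.212
```

Run:
```python
from plant import ctrl
from h import *
s=ctrl.get_state();print(s['time'],s['eef_pos'],s['qpos'].round(3),s['dq'].round(3))
p_,Rt=tcp_for([.5965,-.1795,.1123],np.radians(-10.1),.3005,[-.035,0,.05])
go(s,p_,Rt)
p,d=ctrl.read_camera("wrist");cv2.imwrite("pics/w5.png",p[:,:,::-1]);np.save("w5.npy",d);np.save("w5T.npy",tcpT(s))
```

```text
6.2333 [ 0.48384212 -0.15874066  0.1660435 ] [-0.576 -0.189  2.205  0.152  0.86   1.09 ] [ 0.011 -0.026 -0.033  0.001 -0.005 -0.001]
dpos [ 0.0027  0.0009 -0.002 ] drot [-0.0024  0.0068 -0.0027] dist 0.003
```

View pics/w5.png

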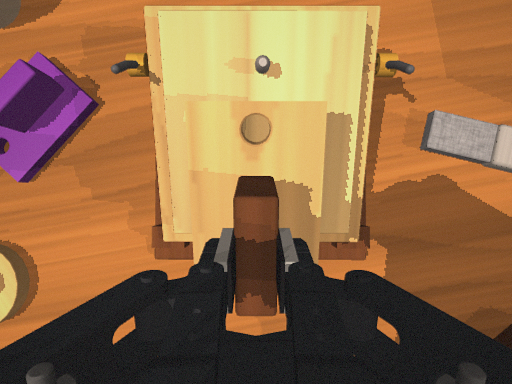

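The view shows the peg at (263,64), the bed's upper edge at about row 10 and its side edges at about columns 160–370. The block hole is at (256,128). Next I'll measure the peg and bed in the tool frame.

```bash
cat > meas.py <<'E'
from plant import ctrl
from h import *
from scipy.optimize import least_squares
def lsplane(P):
    # robust z=a x+b y+c
    f=lambda q:q[0]*P[:,0]+q[1]*P[:,1]+q[2]-P[:,2]
    q=least_squares(f,[0,0,np.median(P[:,2])],loss='soft_l1',f_scale=.0005).x
    n=np.array([q[0],q[1],-1]);n/=np.linalg.norm(n);return q,n,np.median(abs(f(q)))
E
python3 - <<'E'
from meas import *
info=ctrl.camera_info("wrist");d=np.load("w5.npy");im=cv2.imread("pics/w5.png");T=np.load("w5T.npy")
C=cloud(info,d,np.eye(4))
P=np.r_[C[20:95,172:245].reshape(-1,3),C[20:95,290:350].reshape(-1,3)];P=P[P[:,2]>.06]
q,n,e=lsplane(P);print("bed plane tool",q.round(4),n.round(4),e,"world n",(T[:3,:3]@n).round(4),"slope",np.arccos((T[:3,:3]@n)[2]))
S=np.r_[C[108:170,200:228].reshape(-1,3),C[108:170,285:312].reshape(-1,3)];S=S[S[:,2]<.05];print("sole top",lsplane(S)[0].round(4))
h=lambda p:(q[0]*p[...,0]+q[1]*p[...,1]+q[2]-p[...,2])  # height above bed
H=h(C)
for v in range(52,78,2): print(v,(H[v,250:278:2]*1000).round(0).astype(int))
# bed side edges: mask
m=(abs(H)<.003);m[100:]=0
for nm,f in(("L",min),("R",max)):
    E=[]
    for v in range(25,98,4):
        u=np.where(m[v,150:375])[0]+150; E.append(C[v,f(u),:2])
    E=np.array(E);print(nm,np.polyfit(E[:,0],E[:,1],1))
cv2.imwrite("pics/w5a.png",cv2.resize(im[40:150,220:310],None,fx=5.4,fy=5.4,interpolation=cv2.INTER_CUBIC))
E
```

```text
bed plane tool [-0.0079 -0.0035  0.0851] [-0.0079 -0.0035 -1.    ] 0.0004805863584733949 world n [-0.2923  0.0532  0.9549] slope 0.3016267106797281
sole top [-0.0016  0.0022  0.0231]
52 [ 0  1  0  0  0  0  0  0 -1  0  0  1  0  0]
54 [ 0  0  1  0  0 -1  0  1  0  0  2 -1  0  1]
56 [ 1  0  1  1 17 20 20 20 18  0  1 -1  0  0]
58 [ 0  1  0  1 20 23 24 24 22 19 -1  0  0 -1]
60 [ 1  0  1 18 23 23 23 23 23 20  0  0  0  1]
62 [ 1  0  0 21 24 24 24 24 24 21 -1  0  0 -1]
64 [-1  1  0 20 23 24 25 24 23 20  0 -1  0  0]
66 [-1  0  0 19 22 23 24 24 22 20  0  0 -1  0]
68 [ 0 -1  0 16 20 21 23 22 22 18  0  0  1  0]
70 [ 0  0  0  4 19 18 19 18 18  1  1  0  1  0]
72 [ 0  1  1  0  5  9 14  9  0 -1  1  1  0  0]
74 [ 0  0  1  0 -1 -1  0  1  0 -1  0  0  0  2]
76 [ 0  1 -1  1  0  0  0  0 -1  0 -1  0  0  0]
L [-0.00606691 -0.06539465]
R [-0.00024502  0.07286781]
```

View pics/w5a.png

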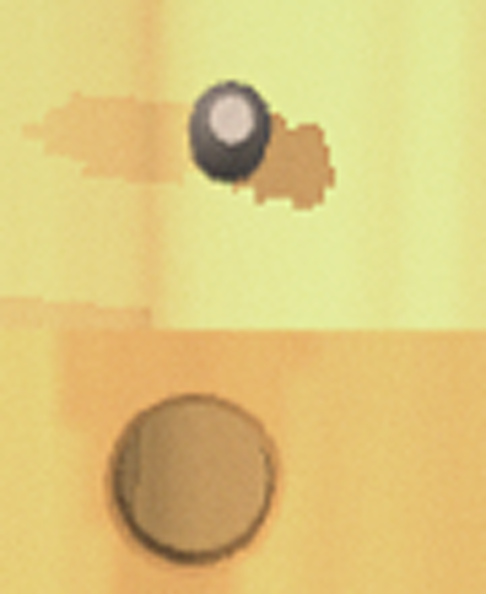

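Run:
```python
from meas import *
info=ctrl.camera_info("wrist");T=np.load("w5T.npy");C=cloud(info,np.load("w5.npy"),np.eye(4))
q=np.array([-.0079,-.0035,.0851]);n=np.array([q[0],q[1],-1]);n/=np.linalg.norm(n)
H=(q[0]*C[...,0]+q[1]*C[...,1]+q[2]-C[...,2])
m=np.zeros(H.shape,bool);m[50:76,245:282]=1;m&=(H>.0215)&(H<.027)
print("tip cloud",C[m].mean(0).round(4),m.sum(), cv2.minAreaRect(C[m][:,:2].astype(np.float32)))
M=info['mount'];o=M[:3,3]
def onpl(u,v,hh):
    r=M[:3,:3]@np.array([(u-info['cx'])/info['fx'],(v-info['cy'])/info['fy'],1]);t=(q[0]*o[0]+q[1]*o[1]+q[2]-o[2]-hh)/(r[2]-q[0]*r[0]-q[1]*r[1]);return o+r*t
tip=onpl(262.8,61.9,.024);foot=tip-n*.024
print("tip",tip.round(4),"foot",foot.round(4),"world foot",(T@np.r_[foot,1]).round(4))
r=M[:3,:3]@np.array([(255.9-info['cx'])/info['fx'],(128.5-info['cy'])/info['fy'],1]);print("hole top",o+r*(.0229-o[2])/r[2])
```

```text
tip cloud [0.0939 0.0033 0.061 ] 104 ((0.09401282668113708, 0.002970576286315918), (0.00687944982200861, 0.006518995389342308), 89.96359252929688)
tip [0.0941 0.0037 0.0603] foot [0.0943 0.0038 0.0843] world foot [ 0.5961 -0.1827  0.1126  1.    ]
hole top [ 0.05613089 -0.00053759  0.0229    ]
```

```bash
sed -i 's/^HOLE=.*/HOLE=np.array([.0560,-.0004,.0369]);FOOT=[.5961,-.1826,.1126];YAW=np.radians(-10.2);SL=.301/' h.py
python3 - <<'E'
from plant import ctrl
from h import *
s=ctrl.get_state();print(s['time'],s['eef_pos'],s['contact_force'])
go(s,*tcp_for(FOOT,YAW,SL,[0,0,.034]))
E
```

```text
6.2833 [ 0.48470022 -0.15902931  0.16751574] [-0.33504985 -0.50495082 -1.58715026]
dpos [0.0365 0.0039 0.0151] drot [-0.0019  0.0045 -0.0003] dist 0.04
```

carry_out(commands=[{"delta_pos": [0.018,0.004,0.0],"delta_rot": [-0.002,0.0045,0],"claw": 0},{"delta_pos": [0.0365,0.004,0.005],"delta_rot": [-0.002,0.0045,0],"claw": 0},{"delta_pos": [0.0365,0.004,0.012],"delta_rot": [-0.002,0.0045,0],"claw": 0},{"delta_pos": [0.0365,0.004,0.015],"delta_rot": [-0.002,0.0045,0],"claw": 0},{"delta_pos": [0.0365,0.004,0.015],"delta_rot": [-0.002,0.0045,0],"claw": 0},{"delta_pos": [0.0365,0.004,0.015],"delta_rot": [-0.002,0.0045,0],"claw": 0},{"delta_pos": [0.0365,0.004,0.015],"delta_rot": [-0.002,0.0045,0],"claw": 0}])

```text
time: 6.87
eef_pos: [0.522, -0.1694, 0.1635]
tcp_rot: [0.985, -0.088, 0.149, 0.013]
contact_force: [0.5, 0.2, -2.2]
opening: 0.221
```

Run:
```python
from plant import ctrl
from h import *
s=ctrl.get_state();print(s['time'],s['eef_pos'],s['contact_force'],s['dq'].round(3))
go(s,*tcp_for(FOOT,YAW,SL,[0,0,.034]))
p,d=ctrl.read_camera("wrist");cv2.imwrite("pics/w6.png",cv2.resize(p[60:180,180:330,::-1],None,fx=5,fy=5,interpolation=cv2.INTER_CUBIC));np.save("w6.npy",d);np.save("w6T.npy",tcpT(s))
```

```text
6.8667 [ 0.52197573 -0.16943094  0.16345874] [ 0.5035423   0.22242606 -2.20702206] [-0.002 -0.003 -0.007  0.    -0.003 -0.   ]
dpos [ 0.0008  0.0002 -0.    ] drot [-0.0003  0.0009 -0.0002] dist 0.001
```

View pics/w6.png

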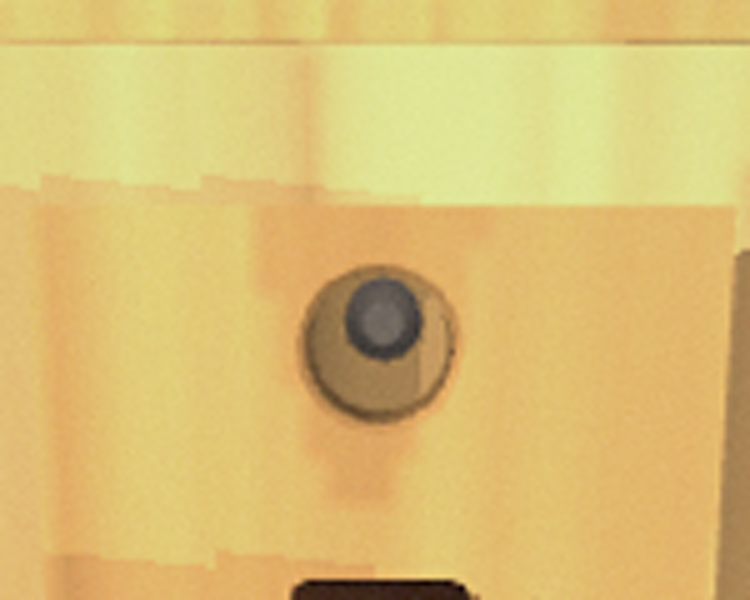

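The peg tip shows through the hole at about (256.8,124.0), with the hole's centre at (256.0,128.6). I'll work out the remaining lateral error.

Run:
```python
from meas import *
info=ctrl.camera_info("wrist");M=info['mount'];o=M[:3,3]
C=cloud(info,np.load("w6.npy"),np.eye(4))
def at(u,v,z):
    r=M[:3,:3]@np.array([(u-info['cx'])/info['fx'],(v-info['cy'])/info['fy'],1]);return (o+r*(z-o[2])/r[2]).round(4)
print("depth-based tip",np.median(C[122:126,255:259].reshape(-1,3),0).round(4),"sole",np.median(C[104:112,200:300].reshape(-1,3),0).round(4),"bed",np.median(C[75:95,200:300].reshape(-1,3),0).round(4))
print("tip",at(256.8,124,.0469),"hole",at(256.0,128.6,.0229))
s=ctrl.get_state();go(s,*tcp_for(FOOT,YAW,SL,[0,0,.034]));go(s,*tcp_for(FOOT,YAW,SL,[0,0,.010]))
```

```text
depth-based tip [ 0.0575 -0.0002  0.047 ] sole [ 0.0673 -0.0037  0.023 ] bed [ 0.0813 -0.0045  0.0708]
tip [0.0572 0.     0.0469] hole [ 0.0561 -0.0005  0.0229]
dpos [0.0005 0.0001 0.0002] drot [-0.      0.0003 -0.0002] dist 0.001
dpos [0.0005 0.0001 0.0242] drot [-0.      0.0003 -0.0002] dist 0.024
```

carry_out(commands=[{"delta_pos": [0.001,0.0004,0.002],"delta_rot": [0,0,0],"claw": 0},{"delta_pos": [0.001,0.0004,0.005],"delta_rot": [0,0,0],"claw": 0},{"delta_pos": [0.001,0.0004,0.009],"delta_rot": [0,0,0],"claw": 0},{"delta_pos": [0.001,0.0004,0.013],"delta_rot": [0,0,0],"claw": 0},{"delta_pos": [0.001,0.0004,0.017],"delta_rot": [0,0,0],"claw": 0},{"delta_pos": [0.001,0.0004,0.02],"delta_rot": [0,0,0],"claw": 0},{"delta_pos": [0.001,0.0004,0.02],"delta_rot": [0,0,0],"claw": 0},{"delta_pos": [0.001,0.0004,0.02],"delta_rot": [0,0,0],"claw": 0}])

```text
time: 7.58
eef_pos: [0.5287, -0.1711, 0.1444]
tcp_rot: [0.985, -0.088, 0.149, 0.013]
contact_force: [-0.1, -0.9, -1.4]
opening: 0.214
```

Run:
```python
from meas import *
s=ctrl.get_state();print(s['time'],s['eef_pos'],s['contact_force'],s['dq'].round(3))
go(s,*tcp_for(FOOT,YAW,SL,[0.001,-0.0004,.014]))
p,d=ctrl.read_camera("wrist");cv2.imwrite("pics/w7.png",cv2.resize(p[60:180,180:330,::-1],None,fx=5,fy=5,interpolation=cv2.INTER_CUBIC))
info=ctrl.camera_info("wrist");C=cloud(info,d,np.eye(4))
print("sole",np.median(C[104:112,200:300].reshape(-1,3),0).round(4),"bed",np.median(C[75:92,200:300].reshape(-1,3),0).round(4))
```

```text
7.5833 [ 0.52872137 -0.17112319  0.14444717] [-0.10551026 -0.91378124 -1.35350422] [ 0.    -0.008 -0.005  0.001 -0.001 -0.001]
dpos [ 0.0008  0.0002 -0.0002] drot [-0.0004  0.0012 -0.0003] dist 0.001
sole [ 0.0673 -0.0037  0.023 ] bed [ 0.0811 -0.0041  0.0506]
```

View pics/w7.png

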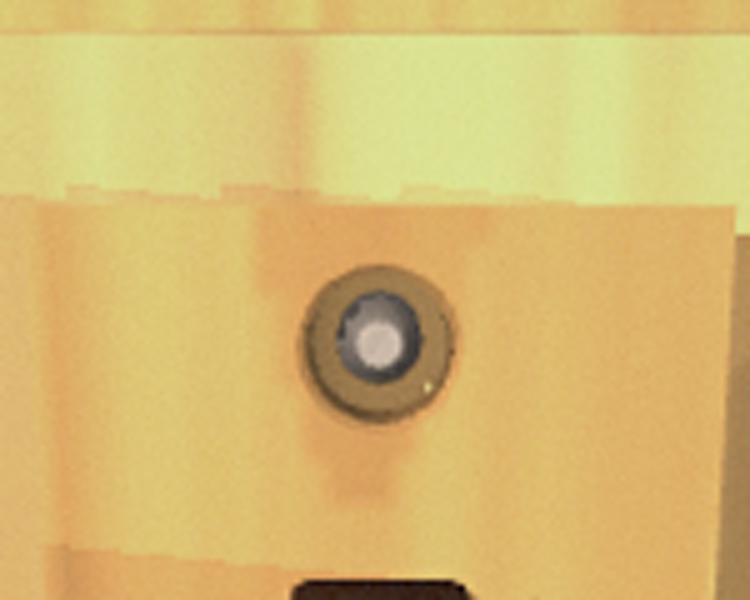

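The tip is centred in the hole: tip at crop (378,345), hole at (380,343). The underside is 13.6 mm above the bed. I'm lowering to near contact.

carry_out(commands=[{"delta_pos": [0.0002,0,0.003],"delta_rot": [0,0.001,0],"claw": 0},{"delta_pos": [0.0002,0,0.006],"delta_rot": [0,0.001,0],"claw": 0},{"delta_pos": [0.0002,0,0.009],"delta_rot": [0,0.001,0],"claw": 0},{"delta_pos": [0.0002,0,0.0115],"delta_rot": [0,0.001,0],"claw": 0},{"delta_pos": [0.0002,0,0.0115],"delta_rot": [0,0.001,0],"claw": 0},{"delta_pos": [0.0002,0,0.0115],"delta_rot": [0,0.001,0],"claw": 0}])

```text
time: 8.13
eef_pos: [0.5323, -0.1718, 0.1335]
tcp_rot: [0.985, -0.088, 0.149, 0.013]
contact_force: [0.2, -0.4, -1.8]
opening: 0.214
```

```bash
cat > chk.py <<'E'
from meas import *
import sys
s=ctrl.get_state();T=tcpT(s);print(s['time'],s['eef_pos'],"F tool",(T[:3,:3].T@s['contact_force']).round(2),"Tq",(T[:3,:3].T@s['wrist_torque']).round(2),s['opening'])
B=Rdown(YAW,SL)@np.diag([1,-1,-1.]); hw=T[:3,:3]@HOLE+T[:3,3]
print("hole rel foot (bed axes) mm",(B.T@(hw-FOOT)*1000).round(2)); go(s,s['eef_pos'],Rdown(YAW,SL))
p,d=ctrl.read_camera("wrist");cv2.imwrite(f"pics/{sys.argv[1]}.png",p[:,:,::-1])
C=cloud(ctrl.camera_info("wrist"),d,np.eye(4))
P=np.r_[C[108:170,200:228].reshape(-1,3),C[108:170,285:312].reshape(-1,3)];P=P[abs(P[:,2]-.023)<.006];qs=lsplane(P)
P=np.r_[C[80:93,140:340].reshape(-1,3),C[100:160,155:178].reshape(-1,3)];P=P[abs(P[:,2]-.04)<.02];qb=lsplane(P)
print("sole",qs[0].round(4),"bed",qb[0].round(4),"gap under sole mm at hole",1000*(qb[0]-qs[0])@[.056,0,1]-14,"at rear",1000*(qb[0]-qs[0])@[-.03,0,1]-14)
E
python3 chk.py w8
```

```text
8.1333 [ 0.5322974  -0.17177649  0.1335457 ] F tool [-0.25  0.4   1.8 ] Tq [-0.01 -0.29  0.  ] 0.21412902082356827
hole rel foot (bed axes) mm [ 0.4  -0.25  2.28]
dpos [0. 0. 0.] drot [-0.0003  0.0001 -0.0002] dist 0.0
sole [-0.0024  0.0016  0.0231] bed [-0.0013 -0.0007  0.0393] gap under sole mm at hole 2.2082319903948893 at rear 2.121705132884909
```

View pics/w8.png

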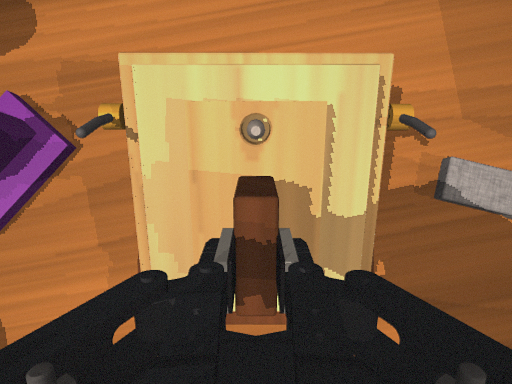

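The peg is through the hole, the block is parallel to the bed, and the gap is an even 2.2 mm. I'm making contact now.

carry_out(commands=[{"delta_pos": [0,0,0.001],"delta_rot": [0,0,0],"claw": 0},{"delta_pos": [0,0,0.002],"delta_rot": [0,0,0],"claw": 0},{"delta_pos": [0,0,0.003],"delta_rot": [0,0,0],"claw": 0},{"delta_pos": [0,0,0.004],"delta_rot": [0,0,0],"claw": 0},{"delta_pos": [0,0,0.005],"delta_rot": [0,0,0],"claw": 0},{"delta_pos": [0,0,0.005],"delta_rot": [0,0,0],"claw": 0},{"delta_pos": [0,0,0.005],"delta_rot": [0,0,0],"claw": 0}])

```text
time: 8.77
eef_pos: [0.5339, -0.1721, 0.1293]
tcp_rot: [0.985, -0.088, 0.149, 0.013]
contact_force: [-2.0, 0.1, 1.5]
opening: 0.212
```

```bash
python3 chk.py w9
```

```text
8.7667 [ 0.53392762 -0.17207665  0.12930357] F tool [-1.42  0.29 -1.98] Tq [ 0.02 -0.53  0.  ] 0.21216171746095142
hole rel foot (bed axes) mm [ 0.74 -0.25 -2.24]
dpos [0. 0. 0.] drot [-0.0002 -0.0003 -0.0001] dist 0.0
sole [-0.0013 -0.0003  0.023 ] bed [ 0.0002 -0.0017  0.0369] gap under sole mm at hole -0.05537199703880269 at rear -0.18552046266389155
```

Flush (gap ≈0) and pressed in about 2.2 mm. The net force of ≈3.8 N agrees with the spring. Another 3.8 mm to go.

carry_out(commands=[{"delta_pos": [0,0,0.001],"delta_rot": [0,0,0],"claw": 0},{"delta_pos": [0,0,0.002],"delta_rot": [0,0,0],"claw": 0},{"delta_pos": [0,0,0.003],"delta_rot": [0,0,0],"claw": 0},{"delta_pos": [0,0,0.0042],"delta_rot": [0,0,0],"claw": 0},{"delta_pos": [0,0,0.0042],"delta_rot": [0,0,0],"claw": 0},{"delta_pos": [0,0,0.0042],"delta_rot": [0,0,0],"claw": 0},{"delta_pos": [0,0,0.0042],"delta_rot": [0,0,0],"claw": 0}])

```text
time: 9.4
eef_pos: [0.5351, -0.1723, 0.1256]
tcp_rot: [0.985, -0.088, 0.149, 0.013]
contact_force: [-6.8, 1.3, 5.1]
opening: 0.216
```

```bash
python3 chk.py w10
```

```text
9.4 [ 0.5350916  -0.17229268  0.12564498] F tool [-5.1  -0.06 -6.92] Tq [ 0.07 -0.84 -0.  ] 0.21556980046442695
hole rel foot (bed axes) mm [ 0.78 -0.24 -6.1 ]
dpos [0. 0. 0.] drot [-0.0003  0.      0.0001] dist 0.0
sole [-0.0008 -0.0005  0.023 ] bed [-0.0014 -0.0008  0.037 ] gap under sole mm at hole -0.02089961475021518 at rear 0.03568656258608449
```

View pics/w10.png

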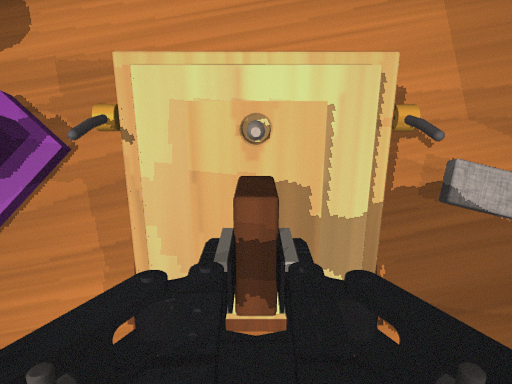

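```bash
python3 chk.py w11
python3 - <<'E'
from plant import ctrl
import cv2,numpy as np
p,d=ctrl.read_camera("scene");cv2.imwrite("pics/s11.png",cv2.resize(p[100:300,180:400,::-1],None,fx=3,fy=3,interpolation=cv2.INTER_CUBIC))
E
```

```text
9.45 [ 0.53509442 -0.17228367  0.12566037] F tool [-2.91 -1.41 -7.09] Tq [ 0.12 -0.79  0.07] 0.21476592646555043
hole rel foot (bed axes) mm [ 0.78 -0.23 -6.09]
dpos [0. 0. 0.] drot [-0.0003  0.      0.0001] dist 0.0
sole [-0.0023 -0.0006  0.0231] bed [-0.0021 -0.0005  0.037 ] gap under sole mm at hole -0.025025008318250386 at rear -0.04467453724302395
```

View pics/s11.png

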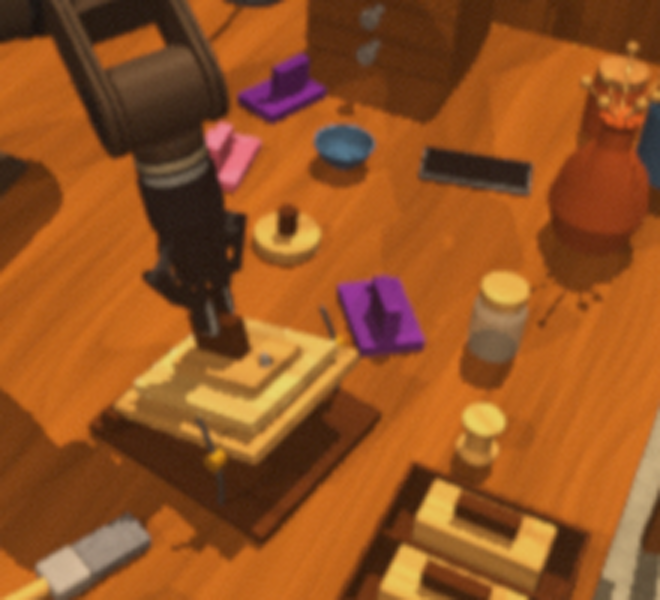

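The scene view shows the block lying flush on the bed with the peg through its hole, the gripper holding it, and everything else in place. The pose is steady, so I'm handing in.

```bash
python3 -c "
from plant import ctrl
print(ctrl.sign_off()); s=ctrl.get_state(); print(s['time'],s['eef_pos'],s['contact_force'])"
```

```text
the job is handed in; nothing more can be done
None
the job is handed in; nothing more can be done
```

I gripped the wooden block by its ridge at 60 N, tilted it to the stand's slope (about 0.301 rad, yaw −10.2°), and threaded its hole onto the peg. I then pressed the bed in and handed in at about 9.5 s, still holding and pressing.

**Last checks before handing in**
- **Flush and square:** The gap under the sole was within 0.05 mm at both the hole and the rear, by wrist depth. The tool was within 0.0003 rad of the orientation I had measured for the bed.
- **Bed travel:** It was about 6.1 mm by TCP position. The force of about 8.8 N matches the springs at 6 mm.
- **Surroundings:** By eye, the other things in the scene view were undisturbed. I did not re-measure the board's slope after pressing.

**What disagreed**
- My first plane fit of the held block showed a false 4° tilt. The raw depth points showed it was flat.
- The fixed cameras placed the peg about 3 mm away from where the wrist camera did. I used the wrist camera, and the peg showed centred in the hole.
- A side force of about 3–5 N along the slope remained at the end, probably friction on the bed. I left it.

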